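# Refit the air sampler's filter cover and hold it down on its gasket

### The job

The filter of the white air sampler has been changed and its metal cover, lying on the bench, must go back on. Turn the quarter-turn stud that stands crosswise until its head lines up with the cover's slot, set the cover on the sampler so that both stud heads stand up through its slots, then press it down until the gasket is squeezed and finish while still holding it pressed, so that I can lock the studs; leave the other things on the bench where they are.

Things in the scene. Friction and masses are not known exactly. Their poses are not given: they have to be found in the camera images.
- sampler: Air sampler, a fixed white case with a slate-blue top, 150 (x) x 210 (y) x 72 mm high with a black front strip towards -x and an open filter bay (62 x 84 mm, white pleats, blue edge) in the middle of its top. Origin: centre of its underside, on the bench; x points to its back, y to its left end, z up. Nothing on its top stands higher than the studs.
- seat (a point): Centre of the slate-blue frame's upper face (72 mm above the bench), axes as the sampler's. The fitted cover lies centred here with its axes along the sampler's; on the uncompressed gasket its underside is 6 mm above this point, on the fully squeezed gasket 2 mm.
- gasket (a joint): Compression of the black foam gasket (a 82 x 104 mm ring round the bay, standing 6 mm above the frame): 0 free, 0.004 m fully squeezed, a firm stop. It springs back: 3.5 N starts it moving, 13.5 N squeezes it fully; the cover's own weight does not.
- stud_left_head (a point): Top centre of the left stud's head, on its axis, 62 mm to the left (+y) of the seat and 19 mm above the frame; x along the head. A steel T-head 24 mm long, 9 mm wide with flat sides from 7 to 15 mm above the frame, narrowing to 20 x 6 mm at the top, on an 8 mm stem. It already stands in line.
- stud_left (a joint): Angle of the left stud's head about the vertical (rad, positive anticlockwise from above): 0 means the head lies front to back along the sampler's x, in line with the cover's slot. Stays where it is left (friction 0.04 N m), no stop at 0, range -1.75 to 1.75.
- stud_right_head (a point): Top centre of the right stud's head, 62 mm to the right (-y) of the seat; same make and size as the left. It starts crosswise.
- stud_right (a joint): Angle of the right stud's head, as for the left: 0 in line with the slot; starts turned by 0.65 to 1.4 rad, and must be turned back to 0.
- cover: Loose aluminium cover plate, 92 (x) x 154 (y) x 4 mm, about 0.22 kg, with two through slots 31 mm long in x and 14.5 mm wide in y, centred 62 mm either side in y, and a black bridge handle across its middle. Origin: centre of its underside; z up. It may go on either way round.
- cover_handle (a point): Middle of the handle's bar, 31 mm above the cover's underside: bar 70 mm long along the cover's y, 12 mm wide in x, 12 mm high, with 21 mm of free height under it.
- buffer_bottle: White bottle with blue cap, 52 mm wide, 106 mm high, a bystander; origin under its centre.
- amber_bottle: Brown bottle with black cap, 45 mm wide, 86 mm high, a bystander; origin under its centre.
- yellow_rack: Yellow tube rack with some white tubes, 86 x 124 x 22 mm, a bystander; origin under its centre.
- timer: White laboratory timer with three buttons, 62 x 68 x 18 mm, a bystander; origin under its centre. It lies in front of the tall grey PCR machine (409 mm high), whose front face stands at x = 0.54 from y = -0.28 to -0.62; keep the arm clear of it.
- pencil: Green pencil, 123 mm long, 7 mm thick, a bystander; origin under its centre.

How it is judged:
By the outcome, as a careful person would: the job done as asked, in the order asked, and still so for the second after the job is handed in, while the arm keeps its last pose, push and grip.
It also fails if it takes over 51 s, if anything falls off the work surface, if the arm or the gripper's body presses on something with over 40 N, if the wrist force passes 120 N, or if a joint passes its speed limit or range.

### The arm

A 6-joint arm with a two-finger parallel gripper is mounted at the origin on a cart in front of the work surface, level with it; the furniture and walls round the work are solid. World frame = base frame: x ahead of the robot, y to its left, z up, the work surface at z = 0. Lengths are in m, angles in rad, forces in N, time in s.
With the tool pointing down it reaches from about 0.35 to 0.975 m from the base axis. Payload 4.9 kg.
Tool frame: the origin (TCP) lies on the centre line of the jaws, within the pads' length; the fingertips stand 8 mm ahead of it and the grasp point (between the pads) lies 11 mm behind it; z points along the fingers, y is the line along which they close (so a half turn about z gives the same grasp; the last joint's range is limited). The gripper opens to 85 mm and grips with 20 to 120 N. Pads are 22 mm wide; open, the fingers measure 114 mm over their backs; the gripper's body (76 mm by 85 mm) begins 54 mm behind the grasp point. The pads swing forward as they close: fully open they stand 13 mm farther back than shut.
Start: joints at [-1.446, 0.053, 1.613, -0, 1.476, -0.119], TCP at [0.151, -0.606, 0.239] pointing down, gripper open.
Joint ranges: [-3.01, 3.01], [-1.01, 2.22], [0.06, 2.58], [-1.02, 4.17], [0.09, 2.62], [-3.14, 3.14]. Speed limits (rad/s): [2.57, 2.57, 3.14, 3.14, 3.14, 3.14].

### API

Orientations are given as a rotation vector (axis times angle).
In Python, from station import ctrl gives the robot as it stands.
- The arm moves only by the tool step_hand, called after ">>>" as name([rows], argument=value, ...), one row to a line, values as JSON. Schema: {"type":"object","properties":{"increments":{"type":"object","properties":{"ticks":{"type":"array","items":{"type":"array","items":{"type":"number"},"minItems":7,"maxItems":7},"minItems":1,"maxItems":20}},"additionalProperties":false,"required":["ticks"]},"clamp_n":{"type":"number"},"only":{"type":"string"},"quiet":{"type":"boolean"},"lines":{"type":"string"}},"required":["increments"],"additionalProperties":false}. increments is an object whose key "ticks" holds a list of rows, 1 to 20 of them, each of 7 numbers: the finger opening in m, then dx, dy, dz in parts of the range, where 1.0 means 0.6 m, then a rotation vector rx, ry, rz in shares of 2 rad (1.0 is 2 rad); each row is the pose to reach, as a shift and turn from the pose commanded when the call began, along the tool's axes at that moment; what a row does not reach only later rows make up. A row lasts 1/12 s, in which the tool goes at most 0.0417 m and 0.125 rad, less where a joint would pass 70% of its speed; a pose out of reach is approached as far as the arm can. The fingers move at their own pace and stop on an object; clamp_n is the grip in N (left out, the last holds). Time passes only in rows, so rows that do not move let the fingers close. The tool returns the time, the measured TCP pose, the force, the opening and the grip force at its end. only (a regular expression) keeps the lines of the reply that match it, lines (a string "A,B") keeps lines A to B, and quiet returns only ok. No shift or turn number may pass 1 either way. Input that does not fit is refused with a message, and nothing moves.
- ctrl.get_obs(): the state, without advancing time (a new reading comes with each control period).
- ctrl.get_image(name): name is "scene" or "side" or "wrist"; returns the picture (400x640x3 uint8, red, green, blue); there is no depth.
- ctrl.camera_params(name): a dict with "fx", "fy", "cx", "cy" (pixels), "T" (4x4, takes a point from camera to world coordinates); the wrist camera has in their place "tool_from_camera" (4x4, takes a point from camera to tool coordinates, whose origin is the TCP and whose axes are the flange's). Camera axes: x right, y down, z forward; pixel columns grow to the right and rows downward; lengths in m; the calibration is good to about 2 mm. A picture is of the moment at which its call begins: read the wrist's pose just before it. camera_params takes no time and is no camera call.
- ctrl.finish_job(): hands the job in; it is judged then, once.
Trained networks look in the newest picture that a camera, given by its name, has taken for a name from the list of things; names that differ only in an ending like _2 or _b are one class to them, and where a whole thing is asked for, a point or a joint stands for the part that bears it (a point fixed in the world has none). Each returns a list of dicts, best first, with "p" (0 to 1); they miss things now and then, are a little off and sometimes report something else, mostly with a low value. They report only what shows in the picture. A call takes as long as a camera call.
- ctrl.find_in(camera, thing): "extent" ([left, top, right, bottom] in pixels, round what is visible of it).
- ctrl.cut_out(camera, thing): "mask" (400x640 bool, what is visible of it) and "extent" ([left, top, right, bottom] in pixels, round what is visible of it).
- ctrl.tip_of(camera, thing): "xy" ([column, row] in pixels: a listed point, or the origin of a listed thing).
The state is a dict: "t": time; "q": joint angles; "dq": joint speeds; "effort": joint torques, N m; "tool_pos": TCP position; "tool_rot": TCP orientation; "contact_force": force on the tool from outside, world axes, zero at the start; "wrist_torque": the same for the moment, N m; "opening": finger opening in m; "grip_force": force on a finger pad.
Only numpy, scipy, OpenCV 4.12 (cv2) and the standard library are available. Lean on these libraries where they do the work, as an engineer would, in place of code of your own. Each camera call takes 0.05 s, during which the arm holds its last target. There are 200 camera calls.

## Working session

There is one attempt and no reset: what is moved stays moved. The work goes in short steps, Python scripts to look and compute and a tool call to move; the robot and the scene stay as the last step left them, time stands still between calls to the robot, and variables do not carry over. Pictures are saved under pics/ and viewed, at most 12 in all, crops included, and the job is handed in when it is done.

```bash
ls; mkdir -p pics; cat > h.py <<'E'
from station import ctrl
import numpy as np, cv2
from scipy.spatial.transform import Rotation as R
def cam(n):
    c=ctrl.camera_params(n)
    if 'T' in c: return c,np.array(c['T'])
    o=ctrl.get_obs(); W=np.eye(4); W[:3,:3]=R.from_rotvec(o['tool_rot']).as_matrix(); W[:3,3]=o['tool_pos']
    return c,W@np.array(c['tool_from_camera'])
def w(n,uv,z,CT=None):
    c,T=CT or cam(n); d=T[:3,:3]@np.array([(uv[0]-c['cx'])/c['fx'],(uv[1]-c['cy'])/c['fy'],1]); return T[:3,3]+d*(z-T[2,3])/d[2]
def px(n,P,CT=None):
    c,T=CT or cam(n); p=T[:3,:3].T@(np.array(P)-T[:3,3]); return np.array([c['fx']*p[0]/p[2]+c['cx'],c['fy']*p[1]/p[2]+c['cy']])
def snap(n,f): 
    im=ctrl.get_image(n); cv2.imwrite('pics/'+f,im[:,:,::-1]); return im
E
python3 - <<'E'
from h import *
np.set_printoptions(precision=4,suppress=True)
a=snap('scene','a.png');b=snap('side','b.png')
cv2.imwrite('pics/ab.png',np.vstack([a,b])[:,:,::-1][:, :] if 0 else cv2.resize(np.hstack([a,b])[:,:,::-1],(800,250)))
for n in('scene','side'):
  print(n,cam(n)[1][:3,3])
  for t,z in(('seat',.072),('stud_left_head',.091),('stud_right_head',.091),('cover_handle',.031),('cover',0)):
    for r in ctrl.tip_of(n,t)[:2]: print(t,r['p'],np.array(r['xy']),w(n,r['xy'],z))
o=ctrl.get_obs();print(o)
E
```

```text
pics
scene [0.0507 0.796  0.9938]
seat 0.69 [279.  254.7] [0.5082 0.1049 0.072 ]
seat 0.54 [291.7 235.7] [0.5144 0.0319 0.072 ]
stud_left_head 0.51 [264.7 261. ] [0.518  0.1538 0.091 ]
stud_left_head 0.45 [280.7 272.8] [0.4649 0.166  0.091 ]
stud_right_head 0.39 [288.7 232.9] [0.5167 0.0428 0.091 ]
cover_handle 0.72 [359.9 207.6] [ 0.421  -0.1992  0.031 ]
cover 0.94 [356.2 216.4] [ 0.4263 -0.1908  0.    ]
side [ 0.1898 -1.1477  1.059 ]
seat 0.97 [293.3 168.4] [0.5143 0.088  0.072 ]
stud_left_head 0.58 [291.1 151.6] [0.5287 0.1594 0.091 ]
stud_right_head 0.41 [294.2 171.4] [0.5062 0.0475 0.091 ]
cover_handle 0.7 [291.4 239.7] [ 0.4211 -0.1951  0.031 ]
cover 0.61 [293.1 249.2] [ 0.4216 -0.2063  0.    ]
{'t': 0.6, 'q': array([-1.446 ,  0.0527,  1.6129, -0.    ,  1.476 , -0.119 ]), 'dq': array([ 0.0004, -0.0005, -0.0004, -0.0007,  0.0001, -0.0005]), 'effort': array([  0.0001, -39.3406, -37.0231,  -0.0001,   0.0007,  -0.    ]), 'tool_pos': array([ 0.1509, -0.6065,  0.2393]), 'tool_rot': array([ 3.1182,  0.382 , -0.    ]), 'contact_force': array([ 0.5508, -0.0858, -0.012 ]), 'wrist_torque': array([0.0923, 0.0214, 0.0262]), 'grip_force': 0.0, 'opening': 0.08527378401886768}
```

View pics/a.png

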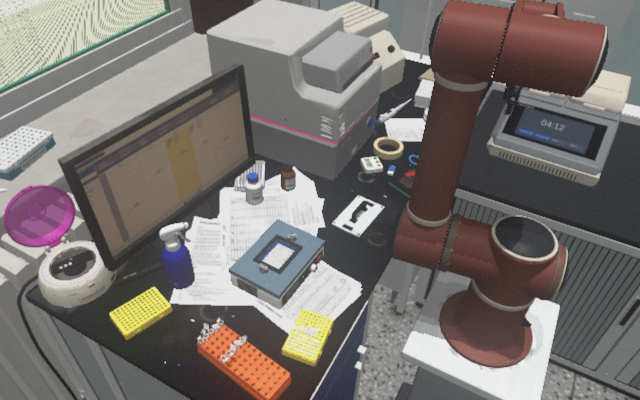

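View pics/b.png

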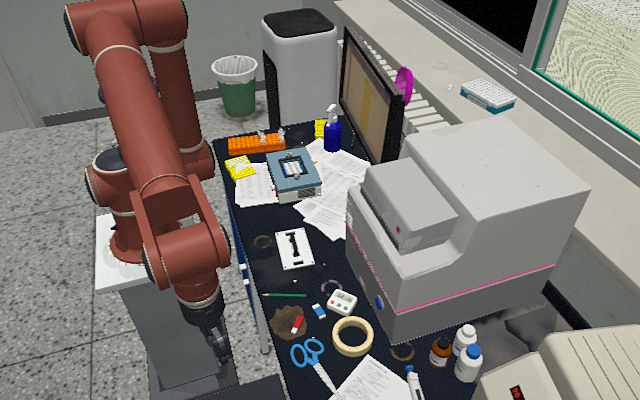

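The scene picture shows the sampler around (280,258) and the cover around (357,215). The side picture shows the same two at (293,172) and (294,248), with the cover flat and free. I'll move over the cover for a close wrist view.

Careful with the scale: shifts go in shares of 0.6 m and turns go in shares of 2 rad. That gives: 0.358 m / 0.6 = 0.5967, 0.33 m / 0.6 = 0.55.

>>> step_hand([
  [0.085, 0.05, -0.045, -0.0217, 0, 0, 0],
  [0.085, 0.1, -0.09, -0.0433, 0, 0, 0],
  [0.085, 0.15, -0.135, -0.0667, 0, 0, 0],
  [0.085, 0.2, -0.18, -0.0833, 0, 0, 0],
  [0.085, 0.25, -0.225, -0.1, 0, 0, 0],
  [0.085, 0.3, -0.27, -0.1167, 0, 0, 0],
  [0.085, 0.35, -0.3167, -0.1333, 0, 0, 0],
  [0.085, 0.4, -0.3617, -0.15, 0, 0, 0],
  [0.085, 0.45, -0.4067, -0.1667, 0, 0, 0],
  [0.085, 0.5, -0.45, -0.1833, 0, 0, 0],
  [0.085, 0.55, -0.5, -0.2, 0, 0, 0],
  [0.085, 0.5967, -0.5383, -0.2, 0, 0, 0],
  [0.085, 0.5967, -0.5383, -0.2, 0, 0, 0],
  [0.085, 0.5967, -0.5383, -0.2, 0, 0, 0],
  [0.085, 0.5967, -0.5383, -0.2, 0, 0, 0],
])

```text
refused: increments: the value is not of type 'object' (schema: type "object"). Nothing was moved.
```

The call was refused and nothing moved: it wants an object with the rows under "ticks". Same move again in that form.

>>> step_hand(increments={"ticks": [[0.085, 0.05, -0.045, -0.0217, 0, 0, 0], [0.085, 0.1, -0.09, -0.0433, 0, 0, 0], [0.085, 0.15, -0.135, -0.0667, 0, 0, 0], [0.085, 0.2, -0.18, -0.0833, 0, 0, 0], [0.085, 0.25, -0.225, -0.1, 0, 0, 0], [0.085, 0.3, -0.27, -0.1167, 0, 0, 0], [0.085, 0.35, -0.3167, -0.1333, 0, 0, 0], [0.085, 0.4, -0.3617, -0.15, 0, 0, 0], [0.085, 0.45, -0.4067, -0.1667, 0, 0, 0], [0.085, 0.5, -0.45, -0.1833, 0, 0, 0], [0.085, 0.55, -0.5, -0.2, 0, 0, 0], [0.085, 0.5967, -0.5383, -0.2, 0, 0, 0], [0.085, 0.5967, -0.5383, -0.2, 0, 0, 0], [0.085, 0.5967, -0.5383, -0.2, 0, 0, 0], [0.085, 0.5967, -0.5383, -0.2, 0, 0, 0]]})

```text
t: 1.85
tool_pos: [0.4202, -0.2067, 0.3591]
tool_rot: [3.118, 0.383, -0.001]
contact_force: [-0.3, -0.5, -0.0]
opening: 0.0853
grip_force: 0.0
```

```bash
python3 - <<'E'
from h import *
np.set_printoptions(precision=4,suppress=True)
print(ctrl.camera_params('wrist'))
snap('wrist','c.png'); CT=cam('wrist')
for t,z in(('cover_handle',.031),('cover',0),('stud_right_head',.091)):
    for r in ctrl.tip_of('wrist',t)[:2]: print(t,r['p'],np.array(r['xy']),w('wrist',r['xy'],z,CT))
r=ctrl.cut_out('wrist','cover')
if r:
  m=r[0]['mask'].astype(np.uint8); c=max(cv2.findContours(m,0,1)[0],key=cv2.contourArea)
  W=np.array([w('wrist',p[0],.004,CT)[:2] for p in c]); print(r[0]['p'],cv2.minAreaRect((W*1000).astype(np.float32)))
E
```

```text
{'fx': 306.9476968701399, 'fy': 306.9476968701399, 'cx': 317.71390718095006, 'cy': 199.99346273383338, 'tool_from_camera': array([[-0.0001, -0.9555, -0.2951,  0.0758],
       [ 1.    ,  0.0002, -0.0008,  0.0002],
       [ 0.0008, -0.2951,  0.9555, -0.1339],
       [ 0.    ,  0.    ,  0.    ,  1.    ]])}
cover_handle 0.73 [312.8 152.2] [ 0.4259 -0.1979  0.031 ]
cover 0.75 [311.9 150.3] [ 0.424  -0.1964  0.    ]
cover 0.19 [314.  155.1] [ 0.4173 -0.2015  0.    ]
stud_right_head 0.72 [310.5 154.2] [ 0.4314 -0.1945  0.091 ]
stud_right_head 0.68 [132.2  40.2] [0.5118 0.0414 0.091 ]
0.93 ((425.8174743652344, -200.1685028076172), (152.95396423339844, 92.74972534179688), 84.87796783447266)
```

View pics/c.png

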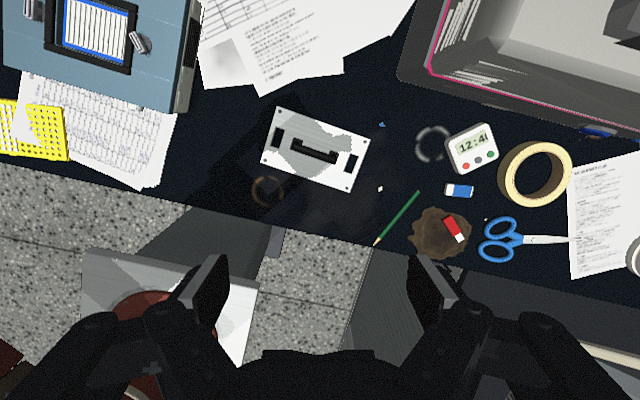

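The wrist picture shows the cover at (315,150) with nothing over it, and measures it at 153x93 mm with a yaw of about -5°. The right stud is at (140,42), turned out of line. Next I'll look over the sampler.

To row units: -0.276 m / 0.6 = -0.46, 0.161 m / 0.6 = 0.2683.

>>> step_hand(increments={"ticks": [[0.085, 0.0333, -0.0567, 0.0167, 0, 0, 0], [0.085, 0.0667, -0.1133, 0.0333, 0, 0, 0], [0.085, 0.1, -0.1717, 0.05, 0, 0, 0], [0.085, 0.1333, -0.23, 0.0667, 0, 0, 0], [0.085, 0.1667, -0.2867, 0.0833, 0, 0, 0], [0.085, 0.2, -0.3433, 0.1, 0, 0, 0], [0.085, 0.2333, -0.4, 0.1167, 0, 0, 0], [0.085, 0.2683, -0.46, 0.1333, 0, 0, 0], [0.085, 0.2683, -0.46, 0.1333, 0, 0, 0], [0.085, 0.2683, -0.46, 0.1333, 0, 0, 0]]})

```text
t: 2.93
tool_pos: [0.5097, 0.101, 0.2779]
tool_rot: [3.118, 0.386, -0.004]
contact_force: [-0.1, 0.2, -0.3]
opening: 0.0851
grip_force: 0.0
```

```bash
python3 - <<'E'
from h import *
np.set_printoptions(precision=4,suppress=True)
im=snap('wrist','d.png'); CT=cam('wrist')
for t,z in(('seat',.072),('stud_left_head',.091),('stud_right_head',.091)):
    for r in ctrl.tip_of('wrist',t)[:2]: print(t,r['p'],np.array(r['xy']),w('wrist',r['xy'],z,CT))
# ortho-rectified top view at z=.091 and z=.072, 0.4 mm/px
for z,k in((.087,'e'),):
  s=.4; src=np.array([[px('wrist',[.51+dx,.10+dy,z],CT)] for dx,dy in((.12,.16),(.12,-.16),(-.12,.16),(-.12,-.16))],np.float32).reshape(4,2)
  H=cv2.getPerspectiveTransform(src,np.float32([[0,0],[800,0],[0,600],[800,600]]))
  cv2.imwrite('pics/%s.png'%k,cv2.warpPerspective(im,H,(800,600))[:,:,::-1])
for t,z in(('sampler',.072),('gasket',.078)):
  for r in ctrl.cut_out('wrist',t)[:1]:
    m=r['mask'].astype(np.uint8); c=max(cv2.findContours(m,0,1)[0],key=cv2.contourArea)
    W=np.array([w('wrist',p[0],z,CT)[:2] for p in c]); print(t,r['p'],cv2.minAreaRect((W*1000).astype(np.float32)))
E
```

```text
stud_left_head 0.47 [262.6 156.5] [0.5192 0.1619 0.091 ]
stud_right_head 0.5 [371.8 189.8] [0.5122 0.04   0.091 ]
sampler 0.57 ((526.6637573242188, 101.1302490234375), (209.87533569335938, 171.37364196777344), 87.04933166503906)
gasket 0.69 ((515.56591796875, 101.53927612304688), (104.43547821044922, 82.59941864013672), 86.76734161376953)
```

View pics/e.png

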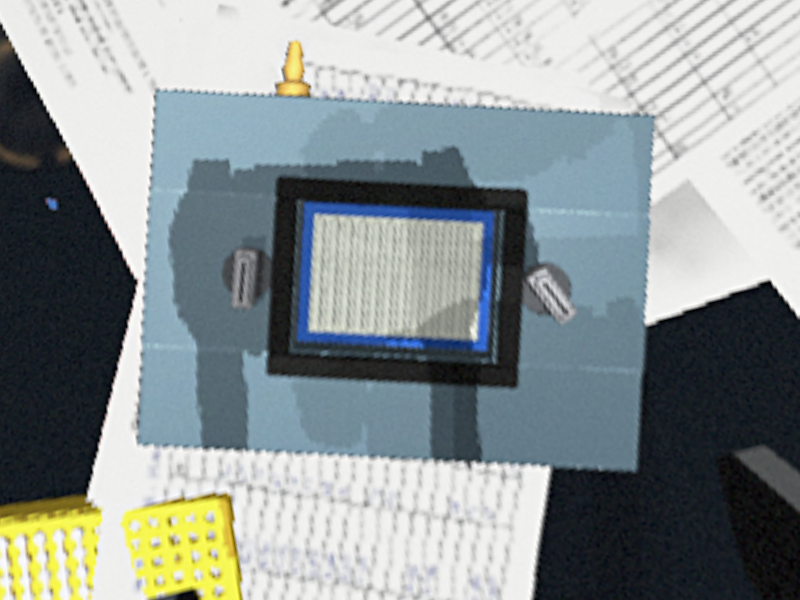

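The rectified view shows the sampler centred at about (397,282) with a yaw of about -3.2°. The left stud is in line at (243,277), and the right stud at (552,294) is turned about +45° in world axes. I'll move above the right stud with the jaws across its head, then look closely.

To row units: 0.135 m / 0.6 = 0.225, 0.0602 m / 0.6 = 0.1003, -0.54 rad / 2 = -0.27.

>>> step_hand(increments={"ticks": [[0.04, -0.005, 0.02, 0.045, 0, 0, -0.06], [0.04, -0.01, 0.04, 0.09, 0, 0, -0.12], [0.04, -0.015, 0.06, 0.135, 0, 0, -0.18], [0.04, -0.02, 0.08, 0.18, 0, 0, -0.24], [0.04, -0.0213, 0.1003, 0.225, 0, 0, -0.27], [0.04, -0.0213, 0.1003, 0.225, 0, 0, -0.27], [0.04, -0.0213, 0.1003, 0.225, 0, 0, -0.27], [0.04, -0.0213, 0.1003, 0.225, 0, 0, -0.27]]})

```text
t: 3.9
tool_pos: [0.513, 0.0383, 0.1461]
tool_rot: [2.904, 1.196, 0.004]
contact_force: [-0.5, 1.1, -0.5]
opening: 0.0399
grip_force: 0.0
```

```bash
python3 - <<'E'
from h import *
np.set_printoptions(precision=4,suppress=True)
im=snap('wrist','f.png'); CT=cam('wrist'); o=ctrl.get_obs(); print(o['q'],o['opening'])
for r in ctrl.tip_of('wrist','stud_right_head')[:2]: print(r['p'],np.array(r['xy']),w('wrist',r['xy'],.091,CT))
print(px('wrist',[.5122,.0393,.091],CT))
for r in ctrl.cut_out('wrist','stud_right')[:1]:
    m=r['mask'].astype(np.uint8); c=max(cv2.findContours(m,0,1)[0],key=cv2.contourArea)
    W=np.array([w('wrist',p[0],.089,CT)[:2] for p in c]); print(r['p'],cv2.minAreaRect((W*1000).astype(np.float32)))
E
```

```text
[-0.0698 -0.1401  1.9578  0.0003  1.3199  0.7184] 0.040172231021722155
0.62 [310.7 224.2] [0.5108 0.0419 0.091 ]
0.23 [252.2 145.8] [0.5224 0.1035 0.091 ]
[314.9279 225.4103]
0.84 ((513.7363891601562, 42.42265319824219), (23.784738540649414, 8.519824981689453), 38.29536819458008)
```

View pics/f.png

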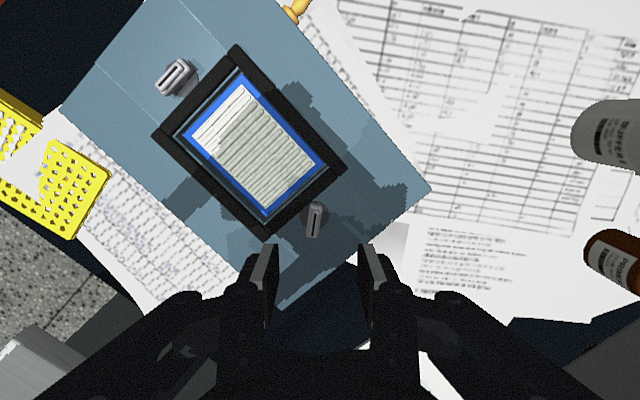

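The head at (316,220) lies between the fingers and close to their direction. I'll descend, trim the height, then close.

To row units: 0.053 m / 0.6 = 0.0883, -0.0015 m / 0.6 = -0.0025, 0.1 rad / 2 = 0.05.

>>> step_hand(increments={"ticks": [[0.04, 0.0017, -0.0025, 0.0417, 0, 0, 0.05], [0.04, 0.0017, -0.0025, 0.075, 0, 0, 0.05], [0.04, 0.0017, -0.0025, 0.0883, 0, 0, 0.05], [0.04, 0.0017, -0.0025, 0.0883, 0, 0, 0.05], [0.04, 0.0017, -0.0025, 0.0883, 0, 0, 0.05], [0.04, 0.0017, -0.0025, 0.0883, 0, 0, 0.05]]})

```text
t: 4.55
tool_pos: [0.5129, 0.0404, 0.0931]
tool_rot: [2.959, 1.053, 0.004]
contact_force: [0.5, 0.4, 0.8]
opening: 0.0399
grip_force: 0.0
```

To row units: 0.003 m / 0.6 = 0.005.

>>> step_hand(increments={"ticks": [[0.04, 0, 0, 0.005, 0, 0, 0], [0.04, 0, 0, 0.005, 0, 0, 0], [0.04, 0, 0, 0.005, 0, 0, 0]]})

```text
t: 4.8
tool_pos: [0.512, 0.0403, 0.0889]
tool_rot: [2.959, 1.053, 0.001]
contact_force: [-0.3, -0.4, 0.0]
opening: 0.0398
grip_force: 0.0
```

Height is good, so I'll close gently.

>>> step_hand(increments={"ticks": [[0.02, 0, 0, 0, 0, 0, 0], [0.014, 0, 0, 0, 0, 0, 0], [0.005, 0, 0, 0, 0, 0, 0], [0.005, 0, 0, 0, 0, 0, 0], [0.005, 0, 0, 0, 0, 0, 0], [0.005, 0, 0, 0, 0, 0, 0], [0.005, 0, 0, 0, 0, 0, 0]]}, clamp_n=20)

```text
t: 5.38
tool_pos: [0.5115, 0.0406, 0.0885]
tool_rot: [-2.959, -1.053, 0.001]
contact_force: [-4.2, 3.7, 4.4]
opening: 0.0081
grip_force: 22.8
```

To row units: 0.36 rad / 2 = 0.18.

>>> step_hand(increments={"ticks": [[0.005, 0, 0, 0, 0, 0, 0.06], [0.005, 0, 0, 0, 0, 0, 0.12], [0.005, 0, 0, 0, 0, 0, 0.18]]}, clamp_n=25)

```text
t: 5.63
tool_pos: [0.5117, 0.0404, 0.0886]
tool_rot: [3.102, 0.498, -0.0]
contact_force: [-3.0, 1.6, 3.9]
opening: 0.0078
grip_force: 25.0
```

>>> step_hand(increments={"ticks": [[0.005, 0, 0, 0, 0, 0, 0.06], [0.005, 0, 0, 0, 0, 0, 0.12], [0.005, 0, 0, 0, 0, 0, 0.18], [0.005, 0, 0, 0, 0, 0, 0.19], [0.005, 0, 0, 0, 0, 0, 0.19], [0.005, 0, 0, 0, 0, 0, 0.19]]})

```text
t: 6.13
tool_pos: [0.5117, 0.0401, 0.0885]
tool_rot: [3.14, -0.085, -0.0]
contact_force: [-3.8, -0.3, 5.3]
opening: 0.0078
grip_force: 25.1
```

To row units: -0.15 m / 0.6 = -0.25, -0.11 m / 0.6 = -0.1833.

>>> step_hand(increments={"ticks": [[0.03, 0, 0, 0, 0, 0, 0], [0.03, 0, 0, 0, 0, 0, 0], [0.03, 0, 0, 0, 0, 0, 0], [0.03, 0, 0, -0.05, 0, 0, 0], [0.04, 0, -0.0167, -0.1167, 0, 0, 0], [0.06, 0, -0.0333, -0.1833, 0, 0, 0], [0.06, 0, -0.05, -0.25, 0, 0, 0], [0.06, 0, -0.05, -0.25, 0, 0, 0], [0.06, 0, -0.05, -0.25, 0, 0, 0], [0.06, 0, -0.05, -0.25, 0, 0, 0]]})

```text
t: 6.97
tool_pos: [0.5132, 0.0703, 0.2377]
tool_rot: [3.14, -0.087, -0.0]
contact_force: [-0.7, 0.1, -0.2]
opening: 0.0597
grip_force: 0.0
```

```bash
python3 - <<'E'
from h import *
np.set_printoptions(precision=4,suppress=True)
im=snap('wrist','g.png'); CT=cam('wrist')
s=.4; src=np.array([px('wrist',[.51+dx,.10+dy,.089],CT) for dx,dy in((.045,.08),(.045,-.08),(-.045,.08),(-.045,-.08))],np.float32)
H=cv2.getPerspectiveTransform(src,np.float32([[0,0],[800,0],[0,450],[800,450]]))
cv2.imwrite('pics/g2.png',cv2.warpPerspective(im,H,(800,450))[:,:,::-1])
for t,z in(('stud_right',.089),('stud_left',.089),('gasket',.078)):
  for r in ctrl.cut_out('wrist',t)[:2]:
    m=r['mask'].astype(np.uint8); c=max(cv2.findContours(m,0,1)[0],key=cv2.contourArea)
    W=np.array([w('wrist',p[0],z,CT)[:2] for p in c]); print(t,r['p'],cv2.minAreaRect((W*1000).astype(np.float32)))
E
```

```text
stud_right 0.56 ((513.2257080078125, 41.089393615722656), (10.415162086486816, 23.582963943481445), 88.18872833251953)
stud_right 0.24 ((518.4376220703125, 161.344970703125), (10.39360523223877, 24.955717086791992), 81.755615234375)
stud_left 0.8 ((518.3319702148438, 160.84213256835938), (9.516700744628906, 23.11531639099121), 81.20457458496094)
gasket 0.74 ((514.9866333007812, 101.64143371582031), (104.29586791992188, 82.78189086914062), 87.53351593017578)
gasket 0.74 ((516.6588134765625, 164.92723083496094), (12.739290237426758, 25.791927337646484), 81.81029510498047)
```

View pics/g2.png

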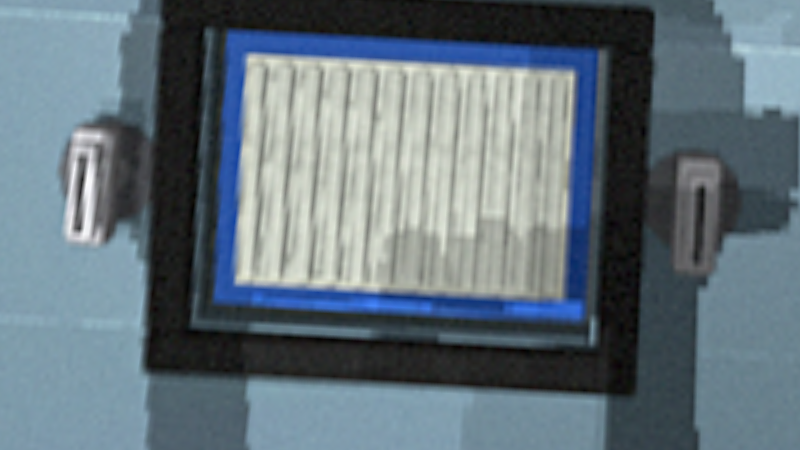

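Both heads, at (88,185) and (695,215), now lie front to back, so the right stud is in line. Next I'll go above the cover handle with the jaws across the bar.

To row units: 0.2742 m / 0.6 = 0.457, 0.22 m / 0.6 = 0.3667, -1.537 rad / 2 = -0.7685.

>>> step_hand(increments={"ticks": [[0.06, -0.01, 0.0367, 0, 0, 0, -0.06], [0.06, -0.02, 0.0733, 0.0167, 0, 0, -0.12], [0.06, -0.03, 0.11, 0.0333, 0, 0, -0.18], [0.06, -0.04, 0.1467, 0.05, 0, 0, -0.24], [0.06, -0.05, 0.1833, 0.0667, 0, 0, -0.3], [0.06, -0.06, 0.22, 0.0833, 0, 0, -0.36], [0.06, -0.07, 0.2567, 0.1, 0, 0, -0.42], [0.06, -0.08, 0.2933, 0.1167, 0, 0, -0.48], [0.06, -0.09, 0.33, 0.1333, 0, 0, -0.54], [0.06, -0.1, 0.3667, 0.15, 0, 0, -0.6], [0.06, -0.11, 0.4033, 0.1667, 0, 0, -0.66], [0.06, -0.1167, 0.44, 0.1833, 0, 0, -0.72], [0.06, -0.1213, 0.457, 0.1967, 0, 0, -0.7685], [0.06, -0.1213, 0.457, 0.1967, 0, 0, -0.7685], [0.06, -0.1213, 0.457, 0.1967, 0, 0, -0.7685], [0.06, -0.1213, 0.457, 0.1967, 0, 0, -0.7685]]})

```text
t: 8.5
tool_pos: [0.4253, -0.1989, 0.1201]
tool_rot: [-2.321, -2.116, -0.0]
contact_force: [-0.6, -0.3, 0.3]
opening: 0.06
grip_force: 0.0
```

```bash
python3 - <<'E'
from h import *
np.set_printoptions(precision=4,suppress=True)
im=snap('wrist','i.png'); CT=cam('wrist')
for r in ctrl.tip_of('wrist','cover_handle')[:2]: print(r['p'],np.array(r['xy']),w('wrist',r['xy'],.031,CT))
for t,z in(('cover',.004),('cover_handle',.037)):
  for r in ctrl.cut_out('wrist',t)[:1]:
    m=r['mask'].astype(np.uint8); c=max(cv2.findContours(m,0,1)[0],key=cv2.contourArea)
    W=np.array([w('wrist',p[0],z,CT)[:2] for p in c]); print(t,r['p'],cv2.minAreaRect((W*1000).astype(np.float32)))
E
```

```text
0.62 [316.  208.9] [ 0.4247 -0.1994  0.031 ]
cover 0.73 ((425.48284912109375, -198.42771911621094), (153.52850341796875, 93.47996520996094), 84.78368377685547)
cover_handle 0.59 ((426.3547668457031, -189.37088012695312), (133.57684326171875, 79.73482513427734), 84.76770782470703)
```

View pics/i.png

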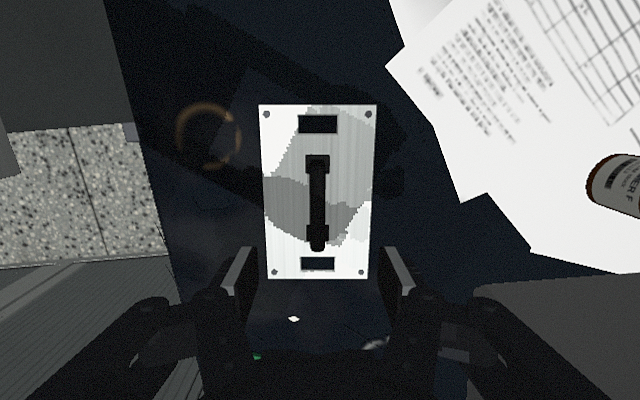

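The handle at (317,203) is centred between the jaws. I'll descend and grip the bar.

To row units: 0.099 m / 0.6 = 0.165, 0.088 m / 0.6 = 0.1467.

>>> step_hand(increments={"ticks": [[0.04, 0, 0, 0.0583, 0, 0, 0], [0.04, 0, 0, 0.1083, 0, 0, 0], [0.04, 0, 0, 0.1467, 0, 0, 0], [0.04, 0, 0, 0.165, 0, 0, 0], [0.04, 0, 0, 0.165, 0, 0, 0], [0.04, 0, 0, 0.165, 0, 0, 0]]})

```text
t: 9.2
tool_pos: [0.4256, -0.1993, 0.0217]
tool_rot: [-2.319, -2.12, -0.0]
contact_force: [0.1, 0.2, -0.2]
opening: 0.0401
grip_force: 0.0
```

>>> step_hand(increments={"ticks": [[0.02, 0, 0, 0, 0, 0, 0], [0.005, 0, 0, 0, 0, 0, 0], [0.005, 0, 0, 0, 0, 0, 0], [0.005, 0, 0, 0, 0, 0, 0], [0.005, 0, 0, 0, 0, 0, 0]]}, clamp_n=20)

```text
t: 9.62
tool_pos: [0.4266, -0.2003, 0.0233]
tool_rot: [2.317, 2.117, 0.001]
contact_force: [-0.9, 0.9, 7.2]
opening: 0.0114
grip_force: 21.9
```

>>> step_hand(increments={"ticks": [[0.005, 0, 0, 0, 0, 0, 0], [0.005, 0, 0, 0, 0, 0, 0]]}, clamp_n=90)

```text
t: 9.78
tool_pos: [0.4268, -0.2004, 0.0235]
tool_rot: [2.317, 2.117, 0.001]
contact_force: [-0.7, 0.8, 6.6]
opening: 0.0104
grip_force: 88.8
```

To row units: 0.3089 m / 0.6 = 0.5148, 0.0611 m / 0.6 = 0.1018, -0.035 rad / 2 = -0.0175.

>>> step_hand(increments={"ticks": [[0.005, 0, 0, -0.0167, 0, 0, 0], [0.005, 0, 0, -0.0667, 0, 0, 0], [0.005, 0, 0, -0.1333, 0, 0, 0], [0.005, 0, 0, -0.2, 0, 0, 0], [0.005, 0.05, 0.0083, -0.2333, 0, 0, 0], [0.005, 0.1083, 0.02, -0.2333, 0, 0, -0.005], [0.005, 0.1667, 0.0333, -0.2333, 0, 0, -0.01], [0.005, 0.225, 0.045, -0.2333, 0, 0, -0.0175], [0.005, 0.2833, 0.0567, -0.2333, 0, 0, -0.0175], [0.005, 0.3417, 0.0683, -0.2333, 0, 0, -0.0175], [0.005, 0.4, 0.08, -0.2333, 0, 0, -0.0175], [0.005, 0.45, 0.09, -0.2333, 0, 0, -0.0175], [0.005, 0.4917, 0.0967, -0.2333, 0, 0, -0.0175], [0.005, 0.5148, 0.1018, -0.2333, 0, 0, -0.0175], [0.005, 0.5148, 0.1018, -0.2333, 0, 0, -0.0175], [0.005, 0.5148, 0.1018, -0.2333, 0, 0, -0.0175], [0.005, 0.5148, 0.1018, -0.2333, 0, 0, -0.0175]]})

```text
t: 11.2
tool_pos: [0.5134, 0.1022, 0.1612]
tool_rot: [-2.282, -2.159, 0.001]
contact_force: [-0.6, -0.1, -2.4]
opening: 0.0101
grip_force: 88.4
```

```bash
python3 - <<'E'
from h import *
np.set_printoptions(precision=4,suppress=True)
im=snap('wrist','j.png'); CT=cam('wrist'); o=ctrl.get_obs(); zc=o['tool_pos'][2]-.0235
for n in('wrist','scene','side'):
  ctrl.get_image(n); K=cam(n)
  for t,z in(('cover',zc),('cover_handle',zc+.031),('stud_left_head',.091),('stud_right_head',.091)):
    for r in ctrl.tip_of(n,t)[:1]: print(n,t,r['p'],np.array(r['xy']),w(n,r['xy'],z,K))
  for r in ctrl.cut_out(n,'cover')[:1]:
    m=r['mask'].astype(np.uint8); c=max(cv2.findContours(m,0,1)[0],key=cv2.contourArea)
    W=np.array([w(n,p[0],zc+.004,K)[:2] for p in c]); print(r['p'],cv2.minAreaRect((W*1000).astype(np.float32)))
E
```

```text
wrist cover 0.55 [317.4 245.2] [0.5139 0.102  0.1377]
wrist cover_handle 0.92 [319.6 274.7] [0.5149 0.1016 0.1687]
wrist stud_right_head 0.55 [315.4 243.1] [0.5112 0.0815 0.091 ]
0.56 ((514.2599487304688, 110.43474578857422), (138.23117065429688, 91.6341323852539), 86.74443817138672)
scene cover 0.97 [276.6 236. ] [0.5126 0.1055 0.1377]
scene cover_handle 0.76 [276.7 227.7] [0.5102 0.1071 0.1687]
scene stud_left_head 0.43 [263.4 261.5] [0.5199 0.1568 0.091 ]
0.71 ((485.9132385253906, 204.76194763183594), (13.99453353881836, 25.39320945739746), 69.49028015136719)
side cover 0.67 [291.1 150.9] [0.5135 0.1003 0.1377]
side cover_handle 0.84 [292.3 142.5] [0.52   0.1027 0.1687]
side stud_right_head 0.48 [296.8 174.2] [0.51   0.0301 0.091 ]
0.59 ((513.0285034179688, 97.20657348632812), (150.42213439941406, 90.89035034179688), 86.83387756347656)
```

View pics/j.png

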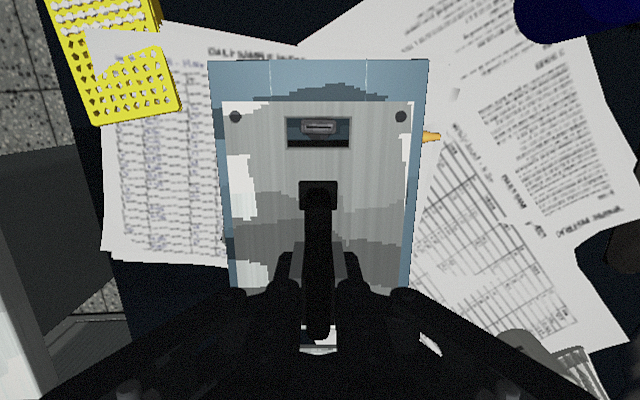

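The left stud at (319,127) shows through the cover's slot at (318,132). I'll compute the alignment from that.

```bash
python3 - <<'E'
from h import *
np.set_printoptions(precision=4,suppress=True)
CT=cam('wrist');o=ctrl.get_obs();print(o['tool_pos'],o['tool_rot'])
im=cv2.imread('pics/j.png'); cv2.imwrite('pics/k.png',cv2.resize(im[95:165,260:380],None,fx=6,fy=6,interpolation=2))
print(w('wrist',(318,132.5),.1417,CT),w('wrist',(318,127.5),.091,CT))
for y in(.062,-.062):
  c=np.array([.5155,.1017])+R.from_euler('z',-.055).as_matrix()[:2,:2]@[0,y]; print(c,px('wrist',[*c,.091],CT))
E
```

```text
[0.5139 0.1028 0.1613] [-2.2816 -2.1595 -0.    ]
[0.5179 0.1653 0.1417] [0.5179 0.1643 0.091 ]
[0.5189 0.1636] [319.5648 128.4905]
[0.5121 0.0398] [319.2811 293.7523]
```

View pics/k.png

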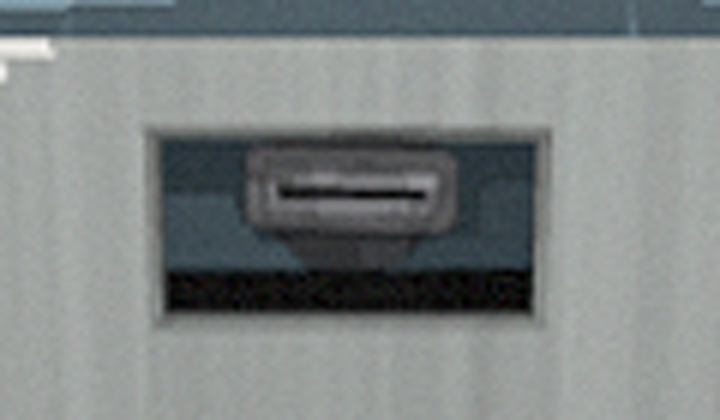

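Aligned to within about 1 mm. I'll lower it until the stud tops enter the slots and watch the force.

To row units: 0.054 m / 0.6 = 0.09, -0.0006 m / 0.6 = -0.001.

>>> step_hand(increments={"ticks": [[0.005, -0.001, 0.0008, 0.0333, 0, 0, 0], [0.005, -0.001, 0.0008, 0.0583, 0, 0, 0], [0.005, -0.001, 0.0008, 0.075, 0, 0, 0], [0.005, -0.001, 0.0008, 0.0833, 0, 0, 0], [0.005, -0.001, 0.0008, 0.09, 0, 0, 0], [0.005, -0.001, 0.0008, 0.09, 0, 0, 0], [0.005, -0.001, 0.0008, 0.09, 0, 0, 0]]})

```text
t: 12.73
tool_pos: [0.5148, 0.1021, 0.1079]
tool_rot: [2.281, 2.159, 0.001]
contact_force: [-0.0, -0.5, -2.4]
opening: 0.01
grip_force: 88.3
```

```bash
python3 - <<'E'
from h import *
im=snap('wrist','l.png');b=snap('side','l2.png');a=snap('scene','l3.png')
f=lambda i:cv2.resize(i,(400,300),interpolation=2)
print(ctrl.get_obs()['tool_pos'])
cv2.imwrite('pics/m.png',np.vstack([np.hstack([f(im[80:260,200:440]),f(im[220:400,200:440])]),np.hstack([f(b[120:210,230:350]),f(a[200:290,220:340])])])[:,:,::-1])
E
```

```text
[0.51508622 0.10218779 0.10834061]
```

View pics/m.png

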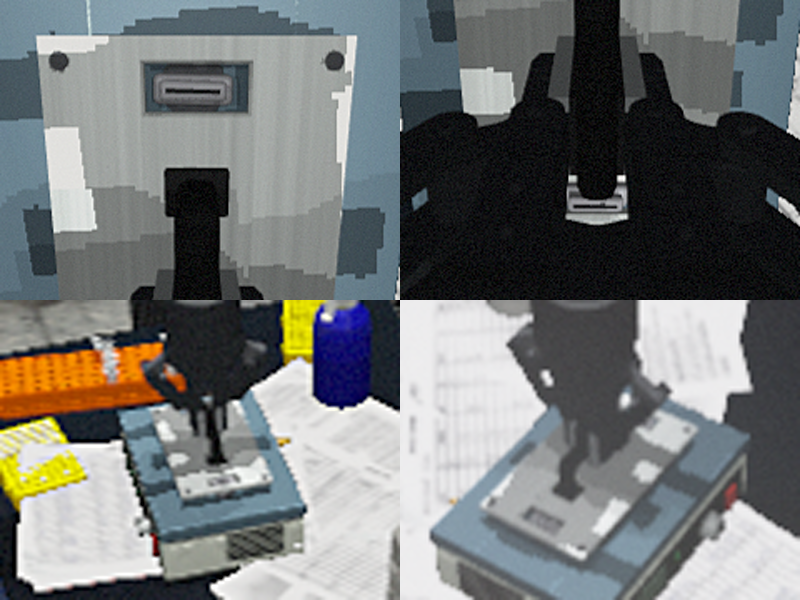

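Both heads show in their slots, the left one at (192,92) and the right one at (598,205) in the mosaic, with no contact force. I'll lower it onto the gasket.

To row units: 0.008 m / 0.6 = 0.0133, 0.006 m / 0.6 = 0.01.

>>> step_hand(increments={"ticks": [[0.005, 0, 0, 0.005, 0, 0, 0], [0.005, 0, 0, 0.01, 0, 0, 0], [0.005, 0, 0, 0.0133, 0, 0, 0], [0.005, 0, 0, 0.0133, 0, 0, 0], [0.005, 0, 0, 0.0133, 0, 0, 0]]})

```text
t: 13.3
tool_pos: [0.5149, 0.1022, 0.1003]
tool_rot: [2.281, 2.159, 0.001]
contact_force: [-2.0, -0.8, 4.8]
opening: 0.0099
grip_force: 89.4
```

>>> step_hand(increments={"ticks": [[0.005, 0, 0, 0.0033, 0, 0, 0], [0.005, 0, 0, 0.005, 0, 0, 0], [0.005, 0, 0, 0.005, 0, 0, 0], [0.005, 0, 0, 0.005, 0, 0, 0]]})

```text
t: 13.63
tool_pos: [0.515, 0.1022, 0.0981]
tool_rot: [2.281, 2.159, 0.001]
contact_force: [-4.2, -0.3, 9.6]
opening: 0.0098
grip_force: 90.1
```

To row units: 0.002 m / 0.6 = 0.0033, 0.001 m / 0.6 = 0.0017.

>>> step_hand(increments={"ticks": [[0.005, 0, 0, 0.0017, 0, 0, 0], [0.005, 0, 0, 0.0033, 0, 0, 0], [0.005, 0, 0, 0.0033, 0, 0, 0], [0.005, 0, 0, 0.0033, 0, 0, 0]]})

```text
t: 13.97
tool_pos: [0.515, 0.1022, 0.0975]
tool_rot: [2.281, 2.16, 0.0]
contact_force: [-9.1, 0.0, 16.7]
opening: 0.0097
grip_force: 91.0
```

>>> step_hand(increments={"ticks": [[0.005, 0, 0, 0.0017, 0, 0, 0], [0.005, 0, 0, 0.0025, 0, 0, 0], [0.005, 0, 0, 0.0025, 0, 0, 0], [0.005, 0, 0, 0.0025, 0, 0, 0]]}, clamp_n=110)

```text
t: 14.3
tool_pos: [0.5151, 0.1022, 0.0975]
tool_rot: [2.281, 2.16, -0.0]
contact_force: [-12.5, -0.6, 25.0]
opening: 0.0095
grip_force: 111.6
```

To row units: -0.0005 m / 0.6 = -0.0008, 0.0002 m / 0.6 = 0.0003.

>>> step_hand(increments={"ticks": [[0.005, 0, -0.0008, 0.0003, 0, 0, 0], [0.005, 0, -0.0008, 0.0003, 0, 0, 0], [0.005, 0, -0.0008, 0.0003, 0, 0, 0], [0.005, 0, -0.0008, 0.0003, 0, 0, 0], [0.005, 0, -0.0008, 0.0003, 0, 0, 0], [0.005, 0, -0.0008, 0.0003, 0, 0, 0]]})

```text
t: 14.8
tool_pos: [0.5151, 0.1022, 0.0975]
tool_rot: [2.281, 2.159, 0.001]
contact_force: [-11.1, -2.0, 23.3]
opening: 0.0093
grip_force: 111.4
```

```bash
python3 - <<'E'
from h import *
im=snap('wrist','n.png');b=snap('side','n2.png');a=snap('scene','n3.png')
f=lambda i:cv2.resize(i,(400,300),interpolation=2)
cv2.imwrite('pics/o.png',np.vstack([np.hstack([f(im[80:260,200:440]),f(im[220:400,200:440])]),np.hstack([f(b[120:210,230:350]),f(a[200:290,220:340])])])[:,:,::-1])
o=ctrl.get_obs();print(o['tool_pos'],o['contact_force'])
E
```

```text
[0.51512475 0.10223742 0.09747725] [-12.04359977  -1.34454541  24.44488569]
```

View pics/o.png

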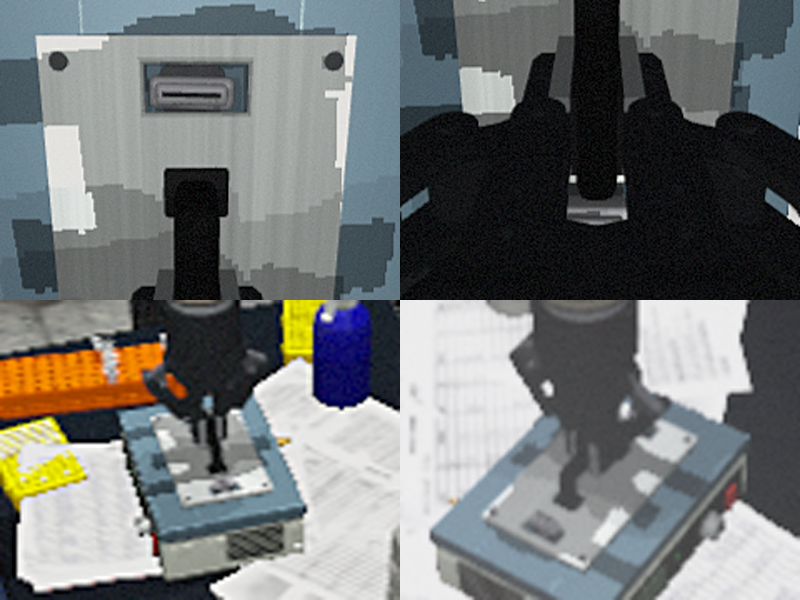

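The cover lies flush with both heads standing up through their slots, at (190,93) and (597,205). The push holds steady at about 24 N with the gasket on its stop, so I'll hand it in.

```bash
python3 -c "
from station import ctrl
print(ctrl.finish_job())"
```

```text
the job is handed in; nothing more can be done
None
```

The job is handed in: the right stud is turned in line, the cover is on with both stud heads up through its slots, and the arm is still pressing it down with about 24 N on the fully squeezed gasket, ready for you to lock the studs.

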